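Set a lever blank against the fixture stop

TASK

Put the eye of the brass lever blank over the pin of the setting fixture so that it lies flat with its free end swung well clear of the blue stop (about 45 degrees), on the robot's side of it, and let go. Then push the free end round on the pin, in under the lip of the stop, until you feel its edge bear on the stop's steel nose; press it home there with about 10 N for one second (never above 20 N on the stop), and back away leaving it touching the stop. Leave the other things on the bench where they are.

Things in the scene. Friction and masses are not known exactly. Their poses are not given: they have to be found in the camera images.
- lever: Loose brass lever blank, about 0.2 kg, lying flat: bar 22 mm wide, 12 mm thick, a round eye (32 mm outside, through hole 12 mm) at one end. Origin: centre of the eye's hole at the underside. x axis points along the bar to the round free end at x = 175 mm, z up; straight edges at y = +-11 mm; centre of mass near x = 75 mm. Starts on the bench left of the fixture, eye away from the robot.
- fixture: Grey setting fixture fixed to the bench: plate 200 mm (x) by 180 mm (y), 12 mm thick, lever lies on its top. Origin: centre of the plate's underside. The set lever points roughly along the fixture's +y, the stop stands on its +x side (away from the robot); the open position is towards the fixture's -x.
- pin (a point): Foot of the pivot pin's axis, on the plate's top face, at x = 35, y = -65 mm in the fixture frame. Pin: 9 mm diameter, 26 mm high, of which the top 8 mm taper to 3 mm; fits the eye with 1.5 mm play all round.
- stop: Blue adjustable stop fixed on the plate, about 125 mm from the pin. Origin: on the plate's top, where the axis of its upright round steel nose (12 mm diameter) stands when fully forward. The nose is set by hand 0 to 12 mm back from there along the stop's x axis (pointing away from the lever): not reported, find it by touch. Rigid; the force builds within 1 to 3 mm: go slowly, read the force.
- battery_9v: green block battery, 27x50x18 mm, behind the fixture, bystander; origin under its centre
- loupe: black eye loupe, 36 mm wide, 34 mm high, at the front right, bystander; origin under its centre
- weight_200g: largest grey calibration weight, 32 mm wide, 44 mm high, at the front right, bystander; origin under its centre
- lens_tube: black lens tube standing, 43 mm wide, 62 mm high, at the back right, bystander; origin under its centre
- stop_lip (a point): Middle of the front edge of the stop's lip, at its underside: 12 mm from the stop's origin towards the lever, 15.5 mm above the plate (3.5 mm over the lever). Lip 28 mm wide, 4 mm thick; a clamp screw behind reaches 27.5 mm. The lever's edge at lever y = -11 mm meets the nose; its other edge stays free in front of the lip: push there, opposite or near the nose, not rubbing on the plate.

How it is judged:
On the way, in this order (a step that is already met when the one before it is completed fails the run):
1. the lever lies flat with its eye on the pin, its free end on the robot's side at least 23 degrees (0.4 rad) open from the fixture's y axis, and is let go (horizontal distance between lever and pin below 0.004 m and z of lever in the frame of fixture below 0.0145 m and angle between lever's own z axis and vertical below 0.06 rad and angle between the x axis of lever and the y axis of fixture, either way round above 0.4 rad and y of stop in the frame of lever below -0.03 m and contact force between the fingers and lever below 0.3 N), for 0.2 s.
2. the robot's fingers press the lever, still on the pin, against the stop's nose with 6 to 15 N for 0.5 s, at least 2 N of which reaches the stop (horizontal distance between lever and pin below 0.004 m and contact force between the fingers and lever between 6 and 15 N and contact force between lever and stop above 2 N and y of stop in the frame of lever between -0.0195 and -0.002 m), for 0.5 s.
At the end, for the whole second after the job is handed in: The lever lies flat on the plate, eye on the pin (within 4 mm), at rest beside the stop and still touching its nose (horizontal distance between lever and pin below 0.004 m and z of lever in the frame of fixture below 0.0145 m and angle between lever's own z axis and vertical below 0.06 rad and y of stop in the frame of lever between -0.0195 and -0.002 m and linear speed of lever below 0.01 m/s and contact force between lever and stop above 0.02 N).
It fails at once if more than 20 N between the lever and the stop (contact force between lever and stop above 20 N).
It fails at once if a bystander is shifted by more than 25 mm (distance of any of battery_9v, loupe, weight_200g, lens_tube from where it was at the start of the episode above 0.025 m).
It also fails if it takes over 72 s, if anything falls off the work surface, if the arm or the gripper's body presses on something with over 40 N, if the wrist force passes 120 N, or if a joint passes its speed limit or range.

ROBOT

A 6-joint arm with a two-finger parallel gripper is mounted at the origin on a cart in front of the work surface, level with it; the furniture and walls round the work are solid. World frame = base frame: x ahead of the robot, y to its left, z up, the work surface at z = 0. Lengths are in m, angles in rad, forces in N, time in s.
With the tool pointing down it reaches from about 0.35 to 0.85 m from the base axis. Payload 8.1 kg.
Tool frame: the origin (TCP) lies at the very end of the fingers, on their centre line; the grasp point (between the pads) lies 19 mm behind it; z points along the fingers, x is the direction in which the jaws open and shut, and the axes are right-handed (so a half turn about z gives the same grasp; the last joint's range is limited). The gripper opens to 93 mm and grips with 3 to 60 N. Pads are 15 mm wide; open, the fingers measure 128 mm over their backs; the gripper's body (75 mm by 188 mm) begins 65 mm behind the grasp point.
Start: joints at [1.164, 0.13, 1.488, -0, 1.523, -0.085], TCP at [0.19, 0.569, 0.219] pointing down, gripper open.
Joint ranges: [-2.96, 2.96], [-0.89, 2.26], [0.02, 2.5], [-1.34, 4.48], [0, 2.73], [-2.66, 2.66]. Speed limits (rad/s): [2.39, 2.39, 2.79, 3.14, 3.14, 3.14].

INTERFACE

Orientations are given as a rotation vector (axis times angle).
In Python, from plant import robot gives the robot as it stands. The module is installed in compiled form; this text tells all that it offers.
- The arm moves only by the tool jog_arm, never from a script. Its argument "commands" is one flat list of numbers, 5 for each row, row after row: the gripper's target within -1 to 1 (shut at 1, half-way at 0, fully open at -1), then the shift along the tool's x, y, z in m, then the turn about the tool's z in degrees. A call has 1 to 20 rows; each row shifts and turns the commanded pose from where the row before left it, along the tool's axes as they then stand; what a row does not reach is not made up. A row lasts 1/12 s, in which the tool goes at most 41.7 mm and 7.16 degrees, less where a joint would pass 70% of its speed; a pose out of reach is approached as far as the arm can. A call is refused whole if a number of a shift passes 0.0417 or a number of a turn 7.16, either way. A call with a gripper value outside its range is refused whole. The fingers move at their own pace and stop on an object; "grip_force" is the grip in N (left out, the last holds). Time passes only in rows, so rows that do not move let the fingers close. It gives the time, the measured TCP pose, the force and the opening at its end, in the units of the state.
- robot.read_state(): the state, without advancing time (a new reading comes with each control period).
- robot.read_camera(name): name is "scene" or "side" or "wrist"; returns a dict with "img" (420x560x3 uint8, blue, green, red), "vfov" (degrees; the focal length in pixels is half the picture's height over the tangent of half this angle, whatever the lens; pixels are square), "cx", "cy" (the principal point, pixels), "extrinsics" (4x4, takes a point from world to camera coordinates). Camera axes: x right, y down, z forward; pixel columns grow to the right and rows downward; lengths in m; the calibration is good to about 2 mm. A picture is of the moment at which its call begins. There is no depth.
- robot.close_job(): hands the job in, once; it reports no verdict.
Trained networks look in a picture, given as the dict that the camera call returned (one of the last four; its "shot" number tells which), for a name from the list of things; names that differ only in an ending like _2 or _b are one class to them, and where a whole thing is asked for, a point or a joint stands for the part that bears it (a point fixed in the world has none). Each returns a list of dicts, best first, with "score" (0 to 1); they miss things now and then, are a little off and sometimes report something else, mostly with a low value. They report only what shows in the picture. A call takes as long as a camera call.
- robot.recognise(thing, picture): "box" ([centre column, centre row, width, height] as shares, 0 to 1, of the picture: columns of its width, rows of its height, round what is visible of it).
- robot.pinpoint(thing, picture): "position" ([row, column] as shares, 0 to 1, of the picture: columns of its width, rows of its height: a listed point, or the origin of a listed thing).
The state is a dict: "t": time; "q": joint angles; "dq": joint speeds; "joint_torque": joint torques, N m; "tool_pos": TCP position; "orientation": TCP orientation; "force": force on the tool from outside, world axes, zero at the start; "wrist_torque": the same for the moment, N m; "opening": finger opening in m.
Only numpy, scipy, OpenCV 4.12 (cv2) and the standard library are available. Lean on these libraries where they do the work, as an engineer would, in place of code of your own. Each camera call takes 0.05 s, during which the arm holds its last target.

## Working session

There is one attempt and no reset: what is moved stays moved. The work goes in short steps, Python scripts to look and compute and a tool call to move; the robot and the scene stay as the last step left them, time stands still between calls to the robot, and variables do not carry over. Pictures are saved under pics/ and viewed, and the job is handed in when it is done.

Besides the shell and the picture viewer there is one more tool, called after "Request:" in YAML: its name, and indented under it one key for each argument. jog_arm: Moves the arm, as the interface text tells. Its arguments: {"type":"object","properties":{"commands":{"type":"array"},"grip_force":{"type":"number"}},"required":["commands"]}

```bash
ls; mkdir -p pics; cat > h.py <<'E'
import numpy as np, cv2
from scipy.spatial.transform import Rotation as R
from plant import robot
def K(p):
    f=p["img"].shape[0]/2/np.tan(np.radians(p["vfov"])/2); return f
def ray(p,u,v):
    f=K(p);E=np.array(p["extrinsics"]);Rm=E[:3,:3];c=-Rm.T@E[:3,3]
    d=Rm.T@np.array([(u-p["cx"])/f,(v-p["cy"])/f,1]);return c,d
def at(p,u,v,z):
    c,d=ray(p,u,v);return c+d*(z-c[2])/d[2]
def proj(p,X):
    E=np.array(p["extrinsics"]);x=E[:3,:3]@np.array(X)+E[:3,3];f=K(p);return np.array([f*x[0]/x[2]+p["cx"],f*x[1]/x[2]+p["cy"]])
def pp(p,name,z,n=2):
    o=[]
    for r in robot.pinpoint(name,p)[:n]:
        v,u=r["position"];h,w=p["img"].shape[:2];u*=w;v*=h
        o.append((round(r["score"],2),np.round([u,v],1),np.round(at(p,u,v,z),4)))
    return o
E
python3 - <<'E'
from h import *
s=robot.read_state();print(s)
for n in ["scene","side","wrist"]:
    p=robot.read_camera(n);cv2.imwrite(f"pics/{n}0.png",p["img"])
    print(n,p["vfov"],p["cx"],p["cy"],np.round(-np.array(p["extrinsics"])[:3,:3].T@np.array(p["extrinsics"])[:3,3],3))
    for t,z in [("lever",0),("fixture",0),("pin",.012),("stop",.012),("stop_lip",.0275)]:
        print(t,pp(p,t,z))
E
```

```text
pics
{'t': 0.0, 'q': array([ 1.16357950e+00,  1.31167836e-01,  1.48928402e+00, -5.10646123e-06,
        1.52298194e+00, -8.54139071e-02]), 'dq': array([ 2.48284122e-04,  6.11819023e-04,  4.49305641e-05, -2.13082647e-03,
       -8.47878450e-04,  7.53828176e-04]), 'joint_torque': array([-1.12872225e-03, -5.59787285e+01, -4.91795075e+01,  7.69171910e-02,
        3.41619586e-02, -1.46362954e-04]), 'tool_pos': array([0.18952892, 0.56867966, 0.21758086]), 'orientation': array([ 2.54786926e+00,  1.83629937e+00, -2.47704067e-03]), 'force': array([0.9788923 , 0.77556411, 0.60538751]), 'wrist_torque': array([-0.07154051, -0.02319556, -0.01768998]), 'opening': 0.09274054142329893}
scene 48.036195425864996 276.50778640527324 213.74809218815884 [1.051 0.499 0.751]
lever [(0.79, array([334.7, 308.5]), array([ 0.6312,  0.2248, -0.    ])), (0.23, array([286.4, 238.3]), array([0.5696, 0.039 , 0.    ]))]
fixture []
pin [(0.56, array([249.6, 204. ]), array([ 0.5619, -0.0841,  0.012 ]))]
stop [(0.92, array([284.2, 235.2]), array([0.5743, 0.037 , 0.012 ])), (0.62, array([158.8, 237.4]), array([ 0.7643, -0.1455,  0.012 ]))]
stop_lip [(0.89, array([290.3, 227.7]), array([0.5602, 0.0409, 0.0275])), (0.3, array([248.5, 205.4]), array([ 0.5769, -0.0704,  0.0275]))]
side 50.42195905555176 282.14532059213565 215.3250155435598 [0.289 0.652 0.649]
lever [(0.62, array([201.1, 285.6]), array([0.6444, 0.222 , 0.    ]))]
fixture [(0.65, array([307.7, 226.6]), array([ 0.5294, -0.0178,  0.    ]))]
pin [(0.85, array([306.9, 198.9]), array([ 0.5629, -0.0905,  0.012 ]))]
stop [(0.6, array([277.9, 232. ]), array([0.5742, 0.0379, 0.012 ])), (0.48, array([304.4, 199.5]), array([ 0.567, -0.086,  0.012]))]
stop_lip [(0.58, array([285.5, 229.7]), array([0.5563, 0.0397, 0.0275]))]
wrist 58.9977002586726 283.23508471496734 212.9677563346034 [0.125 0.591 0.385]
lever []
fixture []
pin []
stop []
stop_lip []
```

View pics/scene0.png

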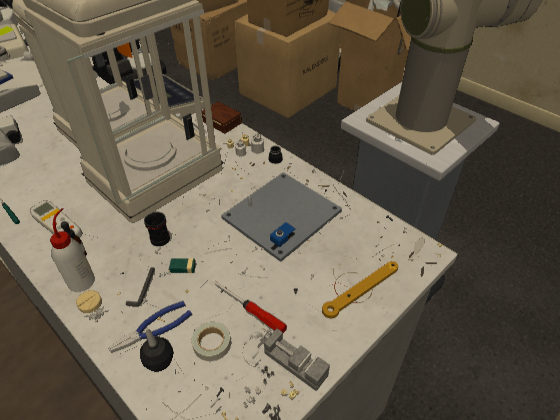

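View pics/side0.png

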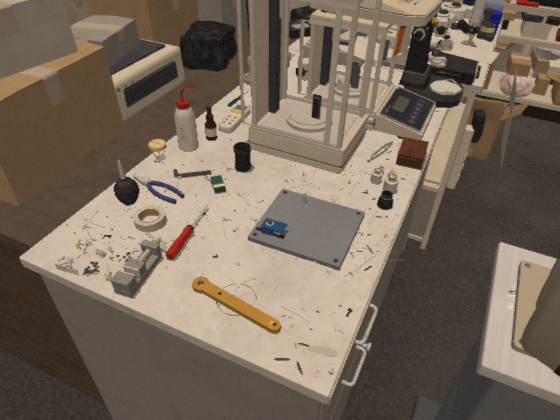

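View pics/wrist0.png

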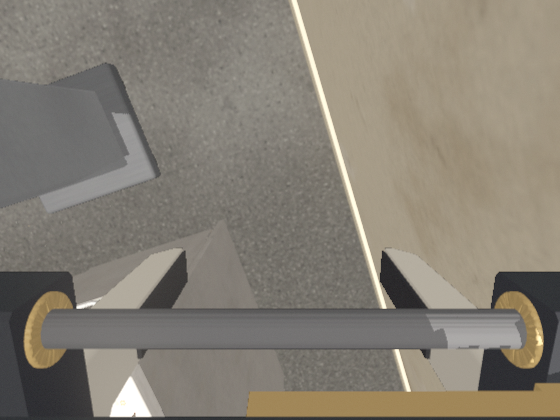

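```bash
python3 - <<'E'
import cv2,numpy as np
a=cv2.imread("pics/scene0.png");b=cv2.imread("pics/side0.png")
c1=cv2.resize(a[160:330,210:410],None,fx=4,fy=4,interpolation=cv2.INTER_CUBIC)[:600,:800]
cv2.imwrite("pics/z1.png",cv2.resize(a[160:330,210:410],None,fx=3.5,fy=3.5,interpolation=cv2.INTER_CUBIC))
cv2.imwrite("pics/z2.png",cv2.resize(b[180:335,185:375],None,fx=3.8,fy=3.8,interpolation=cv2.INTER_CUBIC))
E
```

```text
(no output)
```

View pics/z1.png

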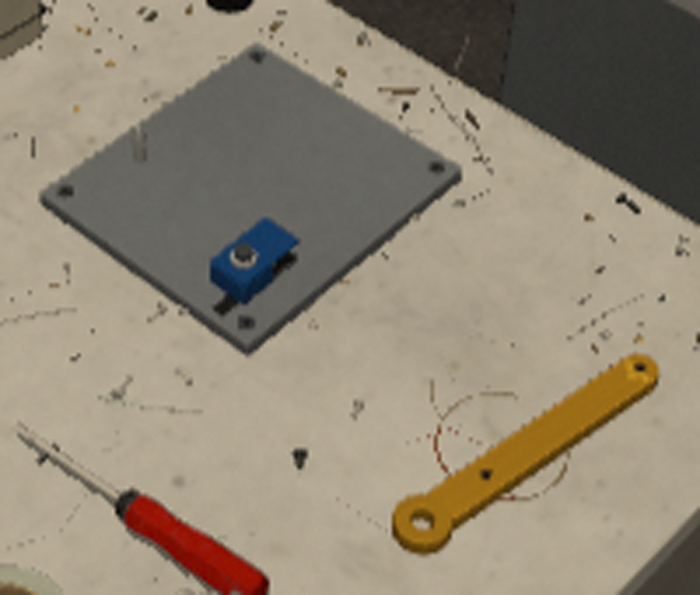

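View pics/z2.png

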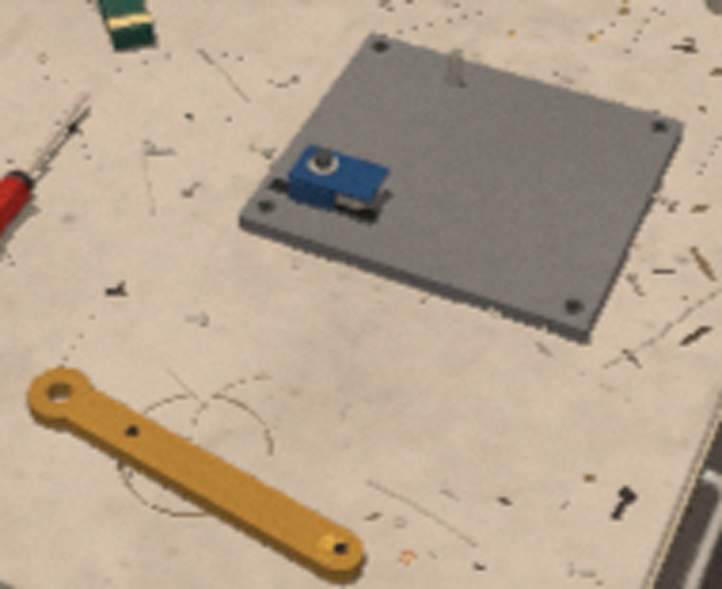

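```bash
python3 - <<'E'
from h import *
from scipy.optimize import least_squares
S=robot.read_camera("scene");D=robot.read_camera("side")
o=lambda L,s,ox,oy:[(u/s+ox,v/s+oy) for u,v in L]
cs=o([(257,44),(461,172),(248,343),(42,195)],3.5,210,160)
cd=o([(372,36),(682,124),(589,332),(242,217)],3.8,185,180)
for a in cs: print("scene",np.round(at(S,*a,.012),4))
for a in cd: print("side",np.round(at(D,*a,.012),4))
# corner ids: scene: back=(-x,-y)? set by matching
def fix(P,X): x,y,t=P;c,s=np.cos(t),np.sin(t);return [x+c*X[0]-s*X[1],y+s*X[0]+c*X[1],X[2]]
from itertools import permutations
cor=[(-.1,-.09),(.1,-.09),(.1,.09),(-.1,.09)]
def nearest(P,L,p):
    r=[]
    q=np.array([proj(p,fix(P,(*c,.012))) for c in cor])
    for a in L:
        d=q-np.array(a);i=np.argmin((d**2).sum(1));r+=list(d[i])
    return r
x0=[.525,-.02,0]
for nm,f in [("both",lambda P:nearest(P,cs,S)+nearest(P,cd,D)),("scene",lambda P:nearest(P,cs,S)),("side",lambda P:nearest(P,cd,D))]:
    r=least_squares(f,x0);print(nm,np.round(r.x,4),np.round(r.fun,1),"pin",np.round(fix(r.x,(.035,-.065,.012)),4))
    P=r.x
for nm,p,h,e in [("scene",S,o([(422,519)],3.5,210,160)[0],o([(640,367)],3.5,210,160)[0]),("side",D,o([(60,391)],3.8,185,180)[0],o([(340,548)],3.8,185,180)[0])]:
    A=at(p,*h,.012);B=at(p,*e,.012);print(nm,np.round(A,4),np.round(B,4),np.linalg.norm(A-B),np.degrees(np.arctan2(*(B-A)[1::-1])))
# pin top & foot pixels
for p,f,t in [(S,(141,160),(138,125)),(D,(457,82),(455,52))]:
    sc=(3.5,210,160) if p is S else (3.8,185,180)
    print(np.round(at(p,*o([f],*sc)[0],.012),4),np.round(at(p,*o([t],*sc)[0],.038),4))
for z,c,p in [(.0315,o([(243,254)],3.5,210,160)[0],S),(.0315,o([(323,160)],3.8,185,180)[0],D)]: print("stop screw",np.round(at(p,*c,z),4))
# lip corners at top z=.012+.0195
for c in o([(297,242),(264,219),(212,268)],3.5,210,160): print("sc blue",np.round(at(S,*c,.0315),4))
for c in o([(388,170),(378,203),(308,147)],3.8,185,180): print("sd blue",np.round(at(D,*c,.0315),4))
E
```

```text
scene [ 0.4312 -0.106   0.012 ]
scene [0.429  0.0731 0.012 ]
scene [0.6231 0.0754 0.012 ]
scene [ 0.6295 -0.0999  0.012 ]
side [ 0.6264 -0.0974  0.012 ]
side [ 0.4307 -0.1036  0.012 ]
side [0.4243 0.0737 0.012 ]
side [0.6212 0.0785 0.012 ]
both [ 0.5269 -0.0143  0.027 ] [ 0.3 -0.5  1.3 -1.   0.6  1.2 -0.4 -0.4 -0.4 -1.3  1.  -0.7  0.  -0.3
 -1.4 -0.5] pin [ 0.5636 -0.0783  0.012 ]
scene [ 0.5277 -0.0148  0.024 ] [ 0.1 -0.5  0.9 -0.9 -0.1  1.3 -0.8 -0.5] pin [ 0.5642 -0.0789  0.012 ]
side [ 0.5259 -0.0129  0.0304] [-0.4 -0.8  1.2 -0.3  0.5  0.3 -1.2  0.2] pin [ 0.5629 -0.0768  0.012 ]
scene [0.6429 0.2235 0.012 ] [0.4788 0.2452 0.012 ] 0.16554522783970033 172.46829075439763
side [0.6419 0.2248 0.012 ] [0.4803 0.2461 0.012 ] 0.16292828991936306 172.4577027868376
[ 0.5646 -0.0789  0.012 ] [ 0.5617 -0.0831  0.038 ]
[ 0.5624 -0.08    0.012 ] [ 0.5631 -0.075   0.038 ]
stop screw [0.5886 0.0371 0.0315]
stop screw [0.593  0.0371 0.0315]
sc blue [0.5593 0.053  0.0315]
sc blue [0.5596 0.026  0.0315]
sc blue [0.6092 0.032  0.0315]
sd blue [0.558  0.0286 0.0315]
sd blue [0.5518 0.0545 0.0315]
sd blue [0.6051 0.0313 0.0315]
```

Request:
jog_arm:
  commands: [-1, -0.011, 0.0261, 0.0054, 0, -1, -0.011, 0.0261, 0.0054, 0, -1, -0.011, 0.0261, 0.0054, 0, -1, -0.011, 0.0261, 0.0054, 0, -1, -0.011, 0.0261, 0.0054, 0, -1, -0.011, 0.0261, 0.0054, 0, -1, -0.011, 0.0261, 0.0054, 0, -1, -0.011, 0.0261, 0.0054, 0, -1, -0.011, 0.0261, 0.0054, 0, -1, -0.011, 0.0261, 0.0054, 0, -1, -0.011, 0.0261, 0.0054, 0, -1, -0.011, 0.0261, 0.0054, 0, -1, -0.011, 0.0261, 0.0054, 0, -1, -0.011, 0.0261, 0.0054, 0, -1, -0.011, 0.0261, 0.0054, 0, -1, -0.011, 0.0261, 0.0054, 0, -1, -0.011, 0.0261, 0.0054, 0, -1, -0.011, 0.0261, 0.0054, 0, -1, 0, 0, 0, -5.45, -1, 0, 0, 0, -5.45]

```text
t: 2.67
tool_pos: [0.5737, 0.2311, 0.1207]
orientation: [-2.361, -2.072, 0.002]
force: [0.1, 1.0, 0.4]
opening: 0.0929
```

Request:
jog_arm:
  commands: [-1, 0, 0, 0, 0, -1, 0, 0, 0, 0]
  grip_force: 30

```text
t: 2.83
tool_pos: [0.5728, 0.2327, 0.1214]
orientation: [-2.366, -2.067, 0.0]
force: [-0.1, 0.2, -0.2]
opening: 0.0929
```

```bash
cat >> h.py <<'E'
def tool(s=None):
    s=s or robot.read_state();M=R.from_rotvec(s["orientation"]).as_matrix();return s["tool_pos"],M
def go(target,ang=None):
    """print tool-frame shift for world target and turn(deg about tool z) for tool x heading"""
    p,M=tool();d=M.T@(np.array(target)-p);h=np.degrees(np.arctan2(M[1,0],M[0,0]))
    print("tcp",np.round(p,4),"heading",round(h,2),"tilt",np.round(M[:,2],3),"shift xyz",np.round(d,4), "turn",None if ang is None else round(-(ang-h),2))
E
python3 - <<'E'
from h import *
go([.573,.2333,.003],82.5)
p=robot.read_camera("wrist");cv2.imwrite("pics/w1.png",p["img"]);print(np.round(p["extrinsics"],3))
print(pp(p,"lever",0))
E
```

```text
tcp [0.5728 0.2327 0.1214] heading 82.29 tilt [-0.  0. -1.] shift xyz [6.000e-04 1.000e-04 1.184e-01] turn -0.21
[[ 0.134  0.991  0.001 -0.308]
 [ 0.959 -0.13   0.25  -0.525]
 [ 0.248 -0.033 -0.968  0.161]
 [ 0.     0.     0.     1.   ]]
[(0.9, array([282.1, 289.3]), array([0.6447, 0.2225, 0.    ]))]
```

View pics/w1.png

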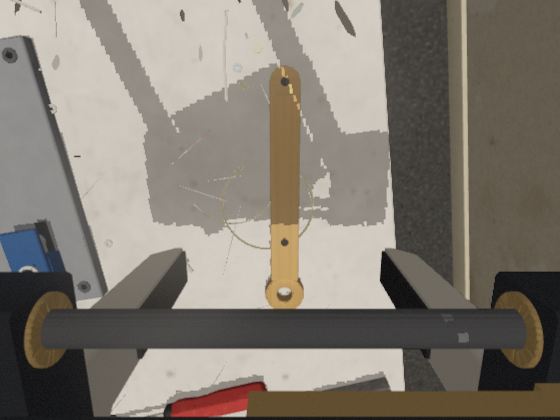

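```bash
python3 - <<'E'
from h import *
p=robot.read_camera("wrist")
A=at(p,284.5,291.5,.012);B=at(p,284.8,82,.012);print(A,B,np.linalg.norm(A-B),np.degrees(np.arctan2(*(B-A)[1::-1])))
E
```

```text
[0.64105035 0.22533277 0.012     ] [0.48164256 0.24694837 0.012     ] 0.16086665145774764 172.27782613565043
```

Request:
jog_arm:
  commands: [-1, 0.001, 0, 0.0095, 0, -1, 0, 0, 0.0095, 0, -1, 0, 0, 0.0095, 0, -1, 0, 0, 0.0095, 0, -1, 0, 0, 0.0095, 0, -1, 0, 0, 0.0095, 0, -1, 0, 0, 0.0095, 0, -1, 0, 0, 0.0095, 0, -1, 0, 0, 0.0095, 0, -1, 0, 0, 0.0095, 0, -1, 0, 0, 0.0095, 0, -1, 0, 0, 0.0095, 0, -1, 0, 0, 0.003, 0, -1, 0, 0, 0, 0, -1, 0, 0, 0, 0]
  grip_force: 30

```text
t: 4.23
tool_pos: [0.5729, 0.2338, 0.0044]
orientation: [-2.363, -2.071, 0.0]
force: [1.1, 0.1, -0.1]
opening: 0.0929
```

Request:
jog_arm:
  commands: [1, 0, 0, 0, 0, 1, 0, 0, 0, 0, 1, 0, 0, 0, 0, 1, 0, 0, 0, 0, 1, 0, 0, 0, 0, 1, 0, 0, 0, 0, 1, 0, 0, 0, 0, 1, 0, 0, 0, 0, 1, 0, 0, 0, 0, 1, 0, 0, 0, 0]

```text
t: 5.07
tool_pos: [0.5729, 0.2338, 0.0044]
orientation: [-2.363, -2.071, 0.0]
force: [0.1, -0.2, 0.1]
opening: 0.0309
```

Request:
jog_arm:
  commands: [1, 0, 0, 0, 0, 1, 0, 0, 0, 0, 1, 0, 0, 0, 0, 1, 0, 0, 0, 0, 1, 0, 0, 0, 0]

```text
t: 5.48
tool_pos: [0.5729, 0.2338, 0.0044]
orientation: [-2.363, -2.071, 0.0]
force: [0.4, -0.4, -0.8]
opening: 0.0215
```

Request:
jog_arm:
  commands: [1, 0, 0, -0.01, 0, 1, 0, 0, -0.01, 0, 1, 0, 0, -0.01, 0, 1, 0, 0, -0.01, 0, 1, 0, 0, -0.01, 0, 1, 0, 0, -0.01, 0, 1, 0, 0, -0.01, 0, 1, 0, 0, -0.01, 0, 1, 0, 0, 0, 0, 1, 0, 0, 0, 0]

```text
t: 6.32
tool_pos: [0.5736, 0.234, 0.0855]
orientation: [2.362, 2.07, 0.003]
force: [0.6, -0.9, -1.7]
opening: 0.0213
```

```bash
python3 - <<'E'
from h import *
t,M=tool();print(t,robot.read_state()["opening"])
zt=t[2]+.012-.0044
for n in ["wrist","scene","side"]:
    p=robot.read_camera(n);cv2.imwrite(f"pics/{n}2.png",p["img"])
    for r in pp(p,"lever",zt-.012): print(n,r, "toolframe",np.round(M.T@(r[2]-t),4))
    im=p["img"]; 
    if n!="wrist":
        q=proj(p,t+M@np.array([0,.068,0])); u,v=int(q[0]),int(q[1]); print(u,v)
        cv2.imwrite(f"pics/{n}2z.png",cv2.resize(im[v-50:v+50,u-70:u+70],None,fx=5,fy=5,interpolation=cv2.INTER_CUBIC))
E
```

```text
[0.57359835 0.23400053 0.08547098] 0.021276280611244917
wrist (0.74, array([283.5, 386.7]), array([0.6457, 0.2249, 0.0811])) toolframe [0.0004 0.0727 0.0045]
scene (0.7, array([338.9, 280.9]), array([0.628 , 0.223 , 0.0811])) toolframe [-0.0038  0.0554  0.0045]
335 284
side (0.37, array([282. , 229.1]), array([0.5398, 0.0939, 0.0811])) toolframe [-0.1433 -0.0151  0.0042]
196 255
```

View pics/wrist2.png

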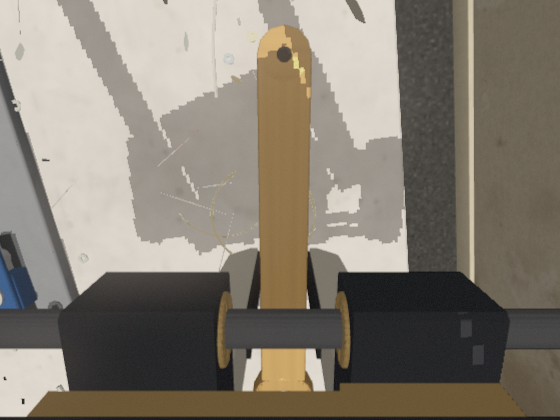

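View pics/scene2z.png

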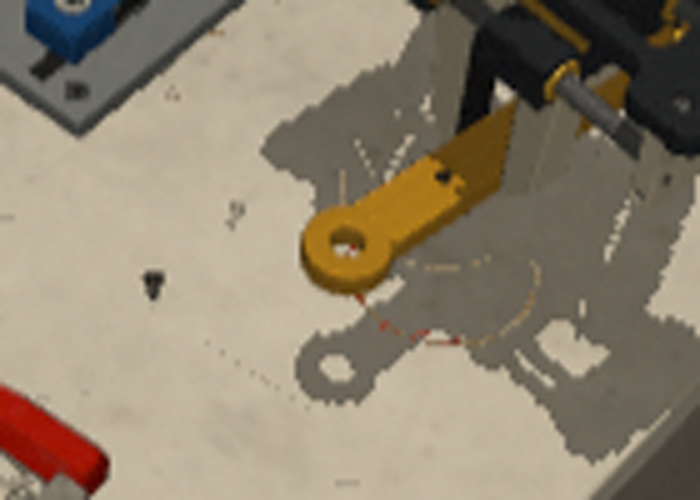

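View pics/side2z.png

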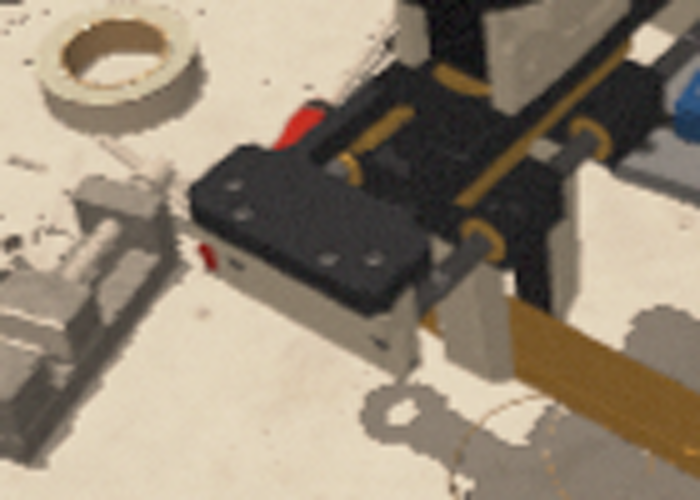

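Request:
jog_arm:
  commands: [1, 0, 0, 0, 6, 1, 0, 0, 0, 6, 1, 0, 0, 0, 6, 1, 0, 0, 0, 6, 1, 0, 0, 0, 6, 1, 0, 0, 0, 6, 1, -0.0179, 0.0107, 0, 0, 1, -0.0179, 0.0107, 0, 0, 1, -0.0179, 0.0107, 0, 0, 1, -0.0179, 0.0107, 0, 0, 1, -0.0179, 0.0107, 0, 0, 1, -0.0179, 0.0107, 0, 0, 1, -0.0179, 0.0107, 0, 0, 1, -0.0179, 0.0107, 0, 0, 1, -0.0179, 0.0107, 0, 0, 1, -0.0179, 0.0107, 0, 0, 1, -0.0179, 0.0107, 0, 0, 1, -0.0179, 0.0107, 0, 0, 1, -0.0179, 0.0107, 0, 0, 1, 0, 0, 0, 0]

```text
t: 8.28
tool_pos: [0.5126, -0.0337, 0.0841]
orientation: [2.887, 1.236, -0.002]
force: [-0.2, -0.6, -1.7]
opening: 0.0213
```

Request:
jog_arm:
  commands: [1, 0, 0, 0, 0, 1, 0, 0, 0, 0, 1, 0, 0, 0, 0]

```text
t: 8.53
tool_pos: [0.5136, -0.03, 0.0843]
orientation: [-2.886, -1.24, 0.0]
force: [0.6, 0.5, -2.2]
opening: 0.0216
```

```bash
python3 - <<'E'
from h import *
t,M=tool();go([.5135,-.0306,.0855],46.3)
zt=t[2]+.012-.0044
for n in ["scene","side"]:
    p=robot.read_camera(n);im=p["img"]
    for r in pp(p,"lever",zt-.012): print(n,r)
    print(pp(p,"pin",.012))
    q=proj(p,[.5634,-.0783,.06]); u,v=int(q[0]),int(q[1]); print(n,u,v)
    cv2.imwrite(f"pics/{n}3z.png",cv2.resize(im[v-50:v+50,u-70:u+70],None,fx=5,fy=5,interpolation=cv2.INTER_CUBIC))
E
```

```text
tcp [ 0.5136 -0.03    0.0843] heading 46.49 tilt [-0.  0. -1.] shift xyz [-0.0005  0.0004 -0.0012] turn 0.19
scene (0.74, array([246.8, 180.5]), array([ 0.5622, -0.088 ,  0.0799]))
[(0.56, array([250.5, 203.1]), array([ 0.5586, -0.0847,  0.012 ]))]
scene 249 189
side (0.72, array([305.9, 174.4]), array([ 0.5686, -0.0885,  0.0799]))
[(0.67, array([302.9, 197.6]), array([ 0.5728, -0.0907,  0.012 ]))]
side 305 184
```

View pics/scene3z.png

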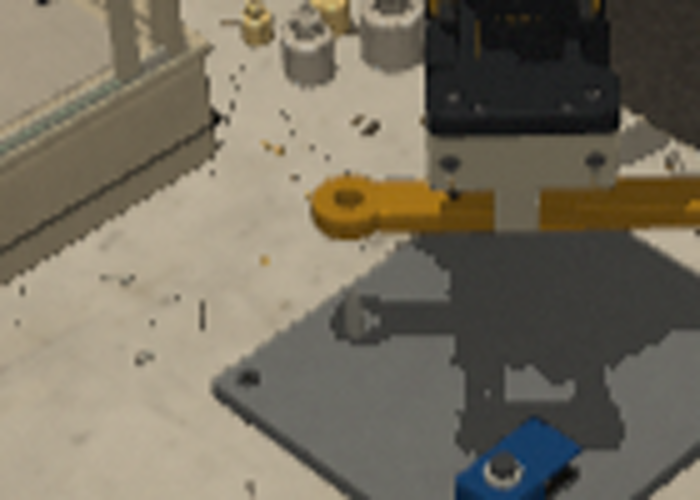

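View pics/side3z.png

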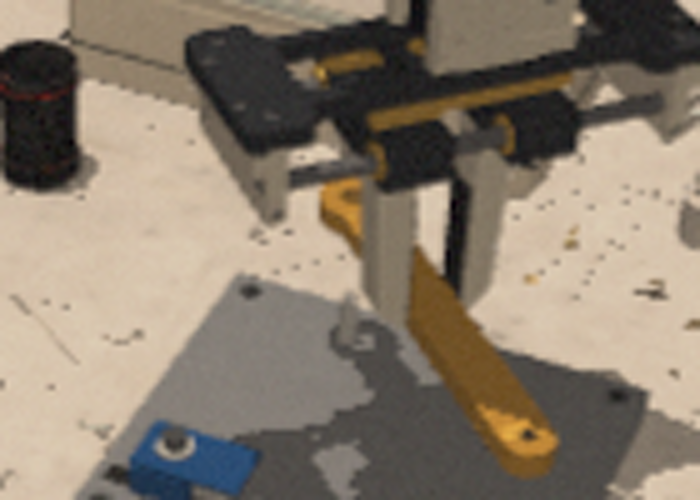

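```bash
python3 - <<'E'
from h import *
t,M=tool();zt=t[2]+.012-.0044
for n,h,f,tp in [("scene",(248.8,178.8),(250.4,205.8),(249.6,198.4)),("side",(304.4,175),(305,202.6),(304.6,193.4))]:
    p=robot.read_camera(n);print(n,"hole",at(p,*h,zt),"foot",at(p,*f,.012),"top",at(p,*tp,.038), "pred hole",t+M@np.array([0,.069,0]))
    print(proj(p,[.5634,-.0783,.012]),proj(p,[.5634,-.0783,.038]))
E
```

```text
scene hole [ 0.56432133 -0.07846495  0.09199401] foot [ 0.56458032 -0.07852713  0.012     ] top [ 0.56722622 -0.07650873  0.038     ] pred hole [ 0.56358768 -0.0777598   0.08438896]
[250.85671632 205.58771139] [250.32995182 197.15181949]
side hole [ 0.56466262 -0.06926651  0.09199401] foot [ 0.56149886 -0.0764041   0.012     ] top [ 0.56375485 -0.0757629   0.038     ] pred hole [ 0.56358768 -0.0777598   0.08438896]
[304.55422357 201.88069976] [305.19667242 192.81131383]
```

Request:
jog_arm:
  commands: [1, 0, 0, 0.0075, 0, 1, 0, 0, 0.0075, 0, 1, 0, 0, 0.0075, 0, 1, 0, 0, 0.0075, 0, 1, 0, 0, 0.0075, 0, 1, 0, 0, 0, 0, 1, 0, 0, 0, 0, 1, 0, 0, 0, 0]

```text
t: 9.6
tool_pos: [0.5136, -0.0308, 0.047]
orientation: [-2.887, -1.239, 0.0]
force: [0.1, -0.7, -2.4]
opening: 0.0216
```

```bash
python3 - <<'E'
from h import *
t,M=tool();print(t)
for n in ["scene","side"]:
    p=robot.read_camera(n);im=p["img"]
    q=proj(p,[.5634,-.0783,.045]); u,v=int(q[0]),int(q[1]); print(n,u,v)
    cv2.imwrite(f"pics/{n}4z.png",cv2.resize(im[v-25:v+25,u-35:u+35],None,fx=10,fy=10,interpolation=cv2.INTER_CUBIC))
E
```

```text
[ 0.51357884 -0.03075438  0.04698416]
scene 250 194
side 305 190
```

View pics/scene4z.png

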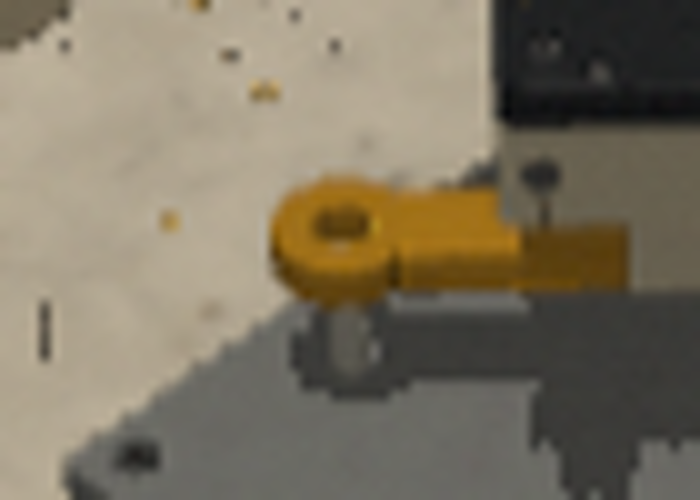

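View pics/side4z.png

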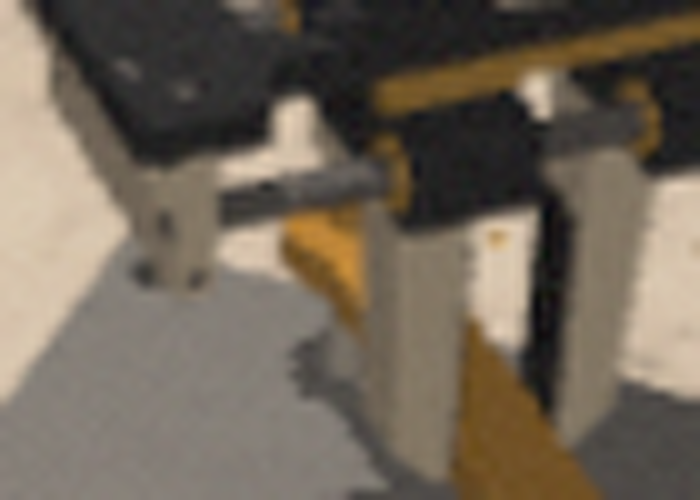

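Request:
jog_arm:
  commands: [1, 0, 0, 0.003, 0, 1, 0, 0, 0.003, 0, 1, 0, 0, 0.003, 0, 1, 0, 0, 0.003, 0, 1, 0, 0, 0, 0, 1, 0, 0, 0, 0]

```text
t: 10.2
tool_pos: [0.5131, -0.0307, 0.0345]
orientation: [-2.886, -1.239, 0.001]
force: [0.0, 0.2, -1.1]
opening: 0.0216
```

```bash
python3 - <<'E'
from h import *
t,M=tool();s=robot.read_state();print(t,s["force"],s["wrist_torque"])
for n in ["scene"]:
    p=robot.read_camera(n);im=p["img"]
    q=proj(p,[.5634,-.0783,.045]); u,v=int(q[0]),int(q[1]); print(n,u,v)
    cv2.imwrite(f"pics/{n}5z.png",cv2.resize(im[v-25:v+25,u-35:u+35],None,fx=10,fy=10,interpolation=cv2.INTER_CUBIC))
E
```

```text
[ 0.51312823 -0.03066965  0.03450582] [ 0.00981073  0.21851994 -1.10480896] [-0.04081166  0.02280689  0.02246453]
scene 250 194
```

View pics/scene5z.png

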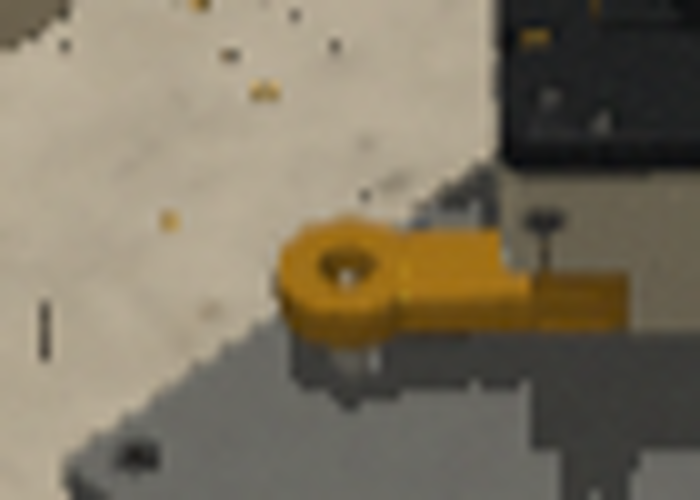

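Request:
jog_arm:
  commands: [1, 0, 0, 0.002, 0, 1, 0, 0, 0.002, 0, 1, 0, 0, 0.002, 0, 1, 0, 0, 0.002, 0, 1, 0, 0, 0, 0, 1, 0, 0, 0, 0]

```text
t: 10.75
tool_pos: [0.5133, -0.0307, 0.0267]
orientation: [-2.887, -1.239, 0.001]
force: [0.4, -0.1, -2.4]
opening: 0.0215
```

```bash
python3 - <<'E'
from h import *
t,M=tool();s=robot.read_state();print(t,s["force"],s["wrist_torque"])
for n in ["scene"]:
    p=robot.read_camera(n);im=p["img"]
    q=proj(p,[.5634,-.0783,.045]); u,v=int(q[0]),int(q[1]); print(n,u,v)
    cv2.imwrite(f"pics/{n}6z.png",cv2.resize(im[v-25:v+25,u-35:u+35],None,fx=10,fy=10,interpolation=cv2.INTER_CUBIC))
E
```

```text
[ 0.51327851 -0.03070206  0.02669092] [ 0.43878478 -0.1160841  -2.36101826] [-0.05661689  0.04529191 -0.03695216]
scene 250 194
```

View pics/scene6z.png

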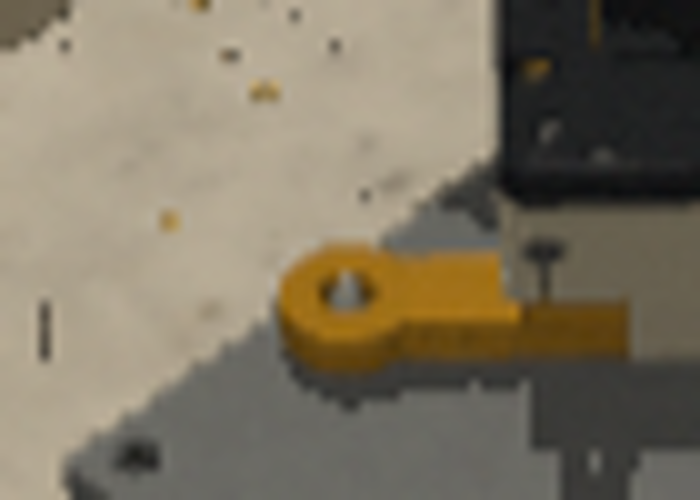

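Request:
jog_arm:
  commands: [1, 0, 0, 0.0025, 0, 1, 0, 0, 0.0025, 0, 1, 0, 0, 0.0025, 0, 1, 0, 0, 0.0015, 0, 1, 0, 0, 0, 0, 1, 0, 0, 0, 0]

```text
t: 11.3
tool_pos: [0.5133, -0.0307, 0.0177]
orientation: [-2.887, -1.239, 0.001]
force: [0.4, -0.2, -2.2]
opening: 0.0215
```

Request:
jog_arm:
  commands: [1, 0, 0, 0.0005, 0, 1, 0, 0, 0.0005, 0, 1, 0, 0, 0, 0]

```text
t: 11.55
tool_pos: [0.5135, -0.0307, 0.0169]
orientation: [2.887, 1.239, -0.0]
force: [-0.2, -0.7, -1.5]
opening: 0.0216
```

Request:
jog_arm:
  commands: [1, 0, 0, 0.0004, 0, 0.2, 0, 0, 0, 0, 0.2, 0, 0, 0, 0, 0.2, 0, 0, 0, 0, 0.2, 0, 0, 0, 0, 0.2, 0, 0, 0, 0, 0.2, 0, 0, 0, 0, 0.2, 0, 0, 0, 0]

```text
t: 12.22
tool_pos: [0.5135, -0.0307, 0.0166]
orientation: [2.887, 1.239, 0.0]
force: [-0.1, -0.2, 0.1]
opening: 0.0374
```

```bash
python3 - <<'E'
from h import *
t,M=tool();s=robot.read_state();print(t,s["force"],s["opening"])
for n in ["scene","side"]:
    p=robot.read_camera(n);im=p["img"]
    q=proj(p,[.52,-.02,.02]); u,v=int(q[0]),int(q[1]); print(n,u,v)
    cv2.imwrite(f"pics/{n}7z.png",cv2.resize(im[v-60:v+60,u-80:u+80],None,fx=5,fy=5,interpolation=cv2.INTER_CUBIC))
E
```

```text
[ 0.5135474  -0.03073894  0.01661442] [-0.11099374 -0.18471317  0.0905243 ] 0.03739135615043325
scene 283 206
side 312 220
```

View pics/scene7z.png

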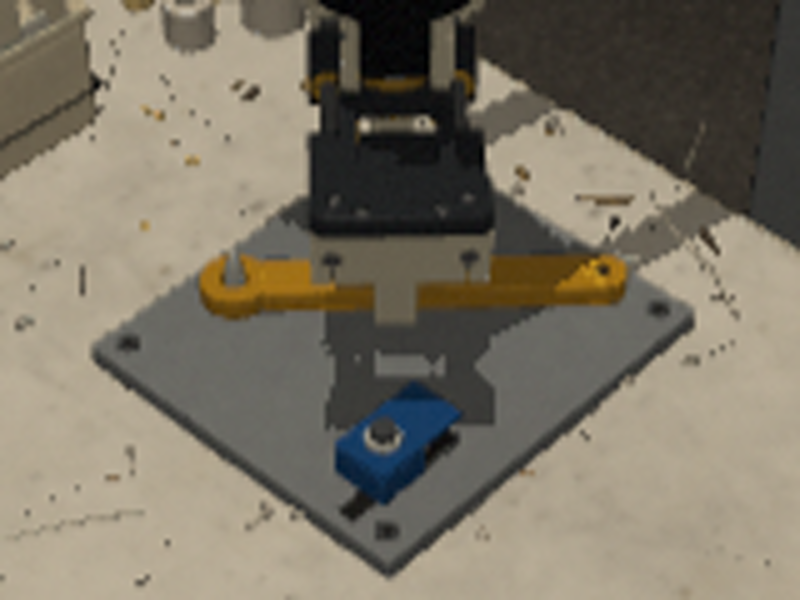

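View pics/side7z.png

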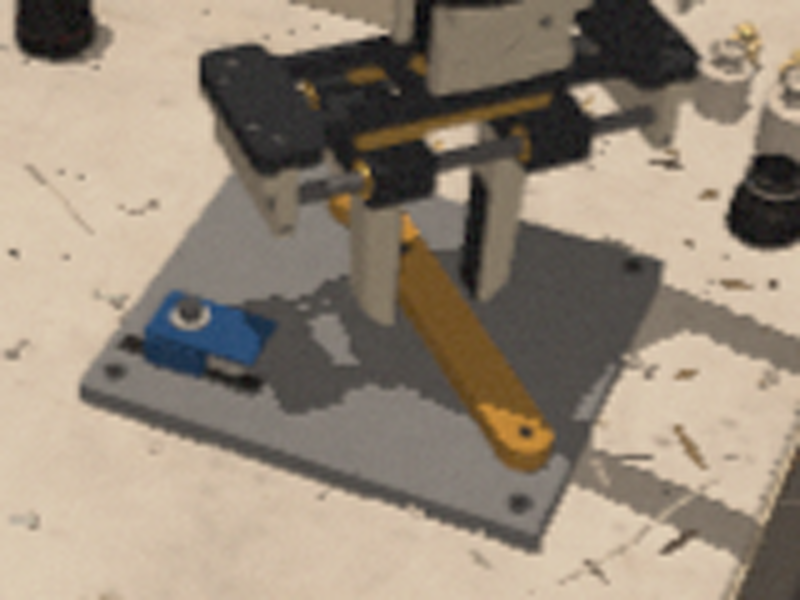

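Request:
jog_arm:
  commands: [0.2, 0, 0, -0.01, 0, 0.2, 0, 0, -0.01, 0, 0.2, 0, 0, -0.01, 0, 0.2, 0, 0, -0.01, 0, 0.2, 0, 0, -0.01, 0, 0.2, 0, 0, -0.01, 0, 1, -0.0048, -0.0082, 0, 0, 1, -0.0048, -0.0082, 0, 0, 1, -0.0048, -0.0082, 0, 0, 1, -0.0048, -0.0082, 0, 0, 1, -0.0048, -0.0082, 0, 0, 1, -0.0048, -0.0082, 0, 0]

```text
t: 13.32
tool_pos: [0.4578, -0.0177, 0.0774]
orientation: [2.886, 1.239, 0.001]
force: [0.7, 1.1, 0.2]
opening: 0.0029
```

Request:
jog_arm:
  commands: [1, 0, 0, 0, 6, 1, 0, 0, 0, 6, 1, 0, 0, 0, 6, 1, 0, 0, 0, 6, 1, 0, 0, 0, 6, 1, 0, 0, 0, 6, 1, 0, 0, 0, 6, 1, 0, 0, 0, 6, 1, 0, 0, 0, 6, 1, 0, 0, 0, 6, 1, 0, 0, 0, 6, 1, 0, 0, 0, 6, 1, 0, 0, 0, 6, 1, 0, 0, 0, 6, 1, 0, 0, 0, 6, 1, 0, 0, 0, 0, 1, 0, 0, 0, 0, 1, 0, 0, 0, 0]

```text
t: 14.82
tool_pos: [0.4581, -0.0177, 0.0769]
orientation: [-2.92, 1.16, -0.001]
force: [-0.3, 0.4, -0.9]
opening: 0.0003
```

```bash
python3 - <<'E'
from h import *
go([.4582,-.0178,.016],-43.5);s=robot.read_state();print(s["force"],s["opening"],s["q"])
for n in ["scene","side","wrist"]:
    p=robot.read_camera(n);im=p["img"]
    cv2.imwrite(f"pics/{n}8.png",im)
    for t,z in [("lever",.012),("pin",.012),("stop",.012),("stop_lip",.0275)]: print(n,t,pp(p,t,z,1))
E
```

```text
tcp [ 0.4581 -0.0177  0.0769] heading -43.34 tilt [ 0. -0. -1.] shift xyz [0.0001 0.     0.0609] turn 0.16
[-0.28481507  0.42434241 -0.92370553] 0.0003348636587488278 [-1.50572113e-01 -1.41520066e-01  2.02553378e+00 -6.27945357e-06
  1.25715514e+00  6.05772181e-01]
scene lever [(0.66, array([252. , 205.4]), array([ 0.5611, -0.077 ,  0.012 ]))]
scene pin []
scene stop [(0.89, array([286.6, 235. ]), array([0.5703, 0.0402, 0.012 ]))]
scene stop_lip [(0.75, array([290.7, 226.1]), array([0.5564, 0.0383, 0.0275]))]
side lever [(0.87, array([305.7, 204.5]), array([ 0.5575, -0.071 ,  0.012 ]))]
side pin [(0.76, array([302.9, 202.9]), array([ 0.5653, -0.0733,  0.012 ]))]
side stop [(0.52, array([278.6, 231.8]), array([0.5731, 0.0367, 0.012 ]))]
side stop_lip [(0.7, array([289.1, 231.1]), array([0.548 , 0.0402, 0.0275]))]
wrist lever [(0.74, array([473.3, 184.4]), array([ 0.5647, -0.0794,  0.012 ]))]
wrist pin [(0.62, array([472.2, 181.6]), array([ 0.5653, -0.0774,  0.012 ]))]
wrist stop [(0.9, array([354.6,  27. ]), array([0.5699, 0.0406, 0.012 ]))]
wrist stop_lip [(0.94, array([345.1,  39. ]), array([0.5581, 0.0391, 0.0275]))]
```

View pics/wrist8.png

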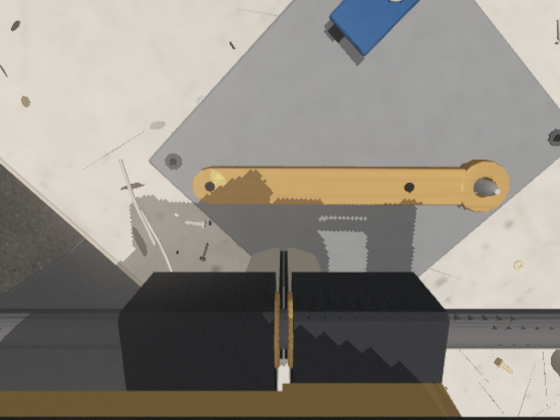

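View pics/scene8.png

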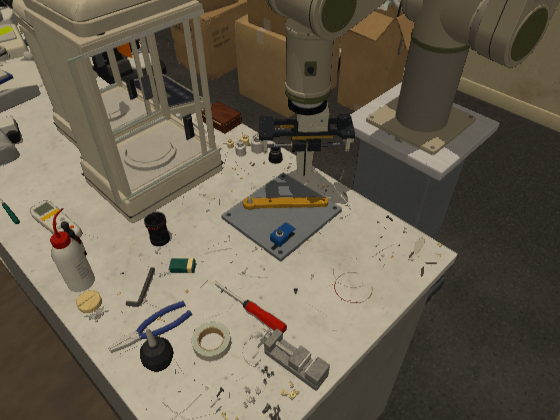

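Request:
jog_arm:
  commands: [1, 0, 0, 0.01, 0, 1, 0, 0, 0.01, 0, 1, 0, 0, 0.01, 0, 1, 0, 0, 0.01, 0, 1, 0, 0, 0.01, 0, 1, 0, 0, 0.008, 0, 1, 0, 0, 0.0025, 0, 1, 0, 0, 0, 0, 1, 0, 0, 0, 0]

```text
t: 16.32
tool_pos: [0.458, -0.0177, 0.016]
orientation: [2.918, -1.165, -0.0]
force: [0.7, -0.4, 0.6]
opening: 0.0004
```

Request:
jog_arm:
  commands: [1, 0, -0.002, 0, 0, 1, 0, -0.002, 0, 0, 1, 0, -0.002, 0, 0, 1, 0, 0, 0, 0]

```text
t: 16.65
tool_pos: [0.4629, -0.0131, 0.0166]
orientation: [-2.917, 1.165, -0.002]
force: [0.3, 0.0, -0.3]
opening: 0.0007
```

Request:
jog_arm:
  commands: [1, 0, -0.002, 0, 0, 1, 0, -0.002, 0, 0, 1, -0.0005, -0.0031, 0, 1.5, 1, -0.0005, -0.0031, 0, 1.5, 1, -0.0005, -0.0031, 0, 1.5, 1, -0.0005, -0.0031, 0, 1.5, 1, -0.0005, -0.0031, 0, 1.5, 1, -0.0005, -0.0031, 0, 1.5, 1, -0.0005, -0.0031, 0, 1.5, 1, -0.0005, -0.0031, 0, 1.5]

```text
t: 17.48
tool_pos: [0.4808, 0.009, 0.016]
orientation: [2.779, -1.465, -0.001]
force: [-0.2, -0.5, 1.4]
opening: 0.0006
```

```bash
python3 - <<'E'
from h import *
go([.4582,-.0178,.016],-43.5);s=robot.read_state();print(s["force"])
for n in ["wrist"]:
    p=robot.read_camera(n);im=p["img"]
    cv2.imwrite(f"pics/{n}9.png",im)
E
```

```text
tcp [0.4808 0.009  0.016 ] heading -55.61 tilt [-0. -0. -1.] shift xyz [0.0093 0.0338 0.    ] turn -12.11
[-0.23241404 -0.4903282   1.3945766 ]
```

View pics/wrist9.png

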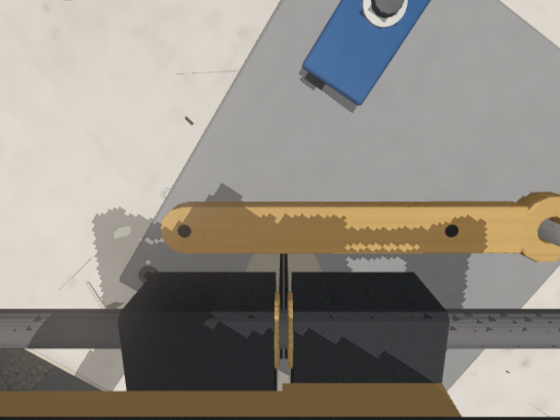

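Request:
jog_arm:
  commands: [1, -0.0005, -0.0031, 0, 1.5, 1, -0.0005, -0.0031, 0, 1.5, 1, -0.0005, -0.0031, 0, 1.5, 1, -0.0005, -0.0031, 0, 1.5, 1, -0.0005, -0.0031, 0, 1.5, 1, -0.0005, -0.0031, 0, 1.5, 1, -0.0005, -0.0031, 0, 1.5, 1, -0.0005, -0.0031, 0, 1.5, 1, -0.0005, -0.0031, 0, 1.5, 1, -0.0005, -0.0031, 0, 1.5, 1, -0.0005, -0.0031, 0, 1.5, 1, -0.0005, -0.0031, 0, 1.5, 1, -0.0005, -0.0031, 0, 1.5, 1, 0, 0, 0, 0, 1, 0, 0, 0, 0]

```text
t: 18.78
tool_pos: [0.5143, 0.032, 0.016]
orientation: [-2.493, 1.912, 0.0]
force: [-0.7, 0.1, -0.5]
opening: 0.0003
```

```bash
python3 - <<'E'
from h import *
go([.548,.04,.016],-88.5);s=robot.read_state();print(s["force"])
for n in ["wrist","scene"]:
    p=robot.read_camera(n);im=p["img"]
    if n=="scene":
        q=proj(p,[.55,0,.02]); u,v=int(q[0]),int(q[1])
        im=cv2.resize(im[v-50:v+50,u-65:u+65],None,fx=6,fy=6,interpolation=cv2.INTER_CUBIC)
    cv2.imwrite(f"pics/{n}10.png",im)
E
```

```text
tcp [0.5143 0.032  0.016 ] heading -74.96 tilt [-0.  0. -1.] shift xyz [ 0.001  -0.0346 -0.    ] turn 13.54
[-0.73205796  0.09664305 -0.47496039]
```

View pics/wrist10.png

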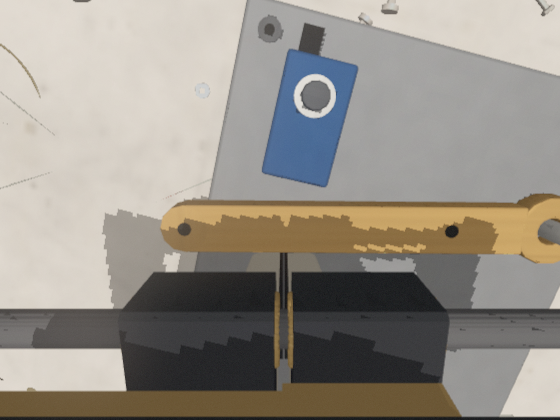

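View pics/scene10.png

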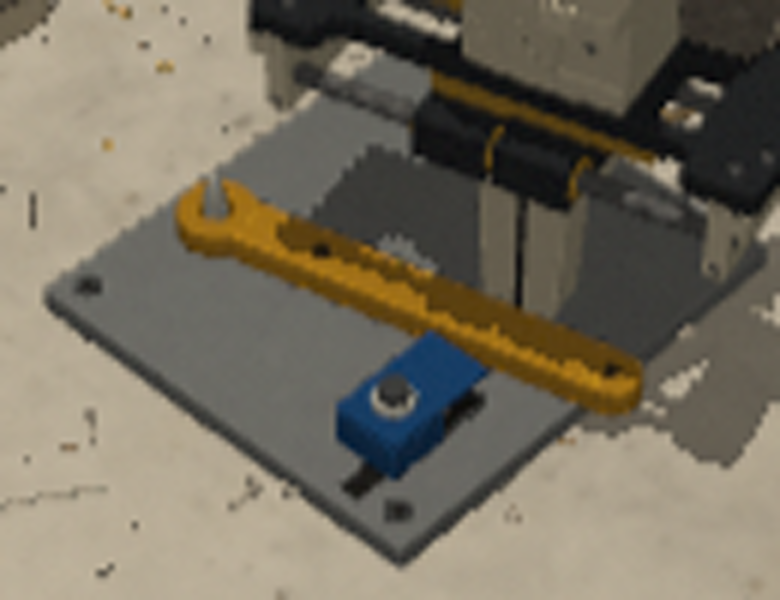

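Request:
jog_arm:
  commands: [1, -0.0002, -0.001, 0, 0.48, 1, -0.0002, -0.001, 0, 0.48, 1, -0.0002, -0.001, 0, 0.48, 1, -0.0002, -0.001, 0, 0.48, 1, -0.0002, -0.001, 0, 0.48, 1, -0.0002, -0.001, 0, 0.48, 1, -0.0002, -0.001, 0, 0.48, 1, 0, 0, 0, 0]

```text
t: 19.55
tool_pos: [0.521, 0.035, 0.0161]
orientation: [-2.434, 1.986, -0.0]
force: [0.0, -0.9, 1.1]
opening: 0.0005
```

Request:
jog_arm:
  commands: [1, -0.0001, -0.0005, 0, 0.24, 1, -0.0001, -0.0005, 0, 0.24, 1, -0.0001, -0.0005, 0, 0.24]

```text
t: 19.8
tool_pos: [0.5222, 0.0355, 0.0161]
orientation: [2.422, -2.001, -0.0]
force: [-1.6, -0.9, -0.0]
opening: 0.0005
```

Request:
jog_arm:
  commands: [1, -0.0001, -0.0005, 0, 0.24, 1, -0.0001, -0.0005, 0, 0.24, 1, -0.0001, -0.0005, 0, 0.24]

```text
t: 20.05
tool_pos: [0.5237, 0.0361, 0.0161]
orientation: [-2.409, 2.016, -0.0]
force: [-1.0, 0.4, 0.6]
opening: 0.0008
```

Request:
jog_arm:
  commands: [1, -0.0001, -0.0005, 0, 0.24, 1, -0.0001, -0.0005, 0, 0.24, 1, -0.0001, -0.0005, 0, 0.24, 1, -0.0001, -0.0005, 0, 0.24]

```text
t: 20.38
tool_pos: [0.5255, 0.0368, 0.016]
orientation: [2.392, -2.037, -0.0]
force: [-1.2, 0.2, 0.7]
opening: 0.0005
```

```bash
python3 - <<'E'
from h import *
go([.548,.04,.016],-88.5);s=robot.read_state();print(s["force"])
for n in ["wrist","scene"]:
    p=robot.read_camera(n);im=p["img"]
    if n=="scene":
        q=proj(p,[.55,0,.02]); u,v=int(q[0]),int(q[1])
        im=cv2.resize(im[v-50:v+50,u-65:u+65],None,fx=6,fy=6,interpolation=cv2.INTER_CUBIC)
    cv2.imwrite(f"pics/{n}11.png",im)
E
```

```text
tcp [0.5255 0.0368 0.016 ] heading -80.83 tilt [-0. -0. -1.] shift xyz [ 0.0004 -0.0227  0.    ] turn 7.67
[-1.1714635   0.16440758  0.7103036 ]
```

View pics/wrist11.png

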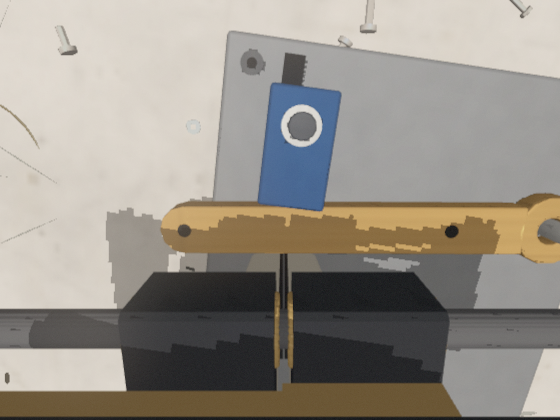

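View pics/scene11.png

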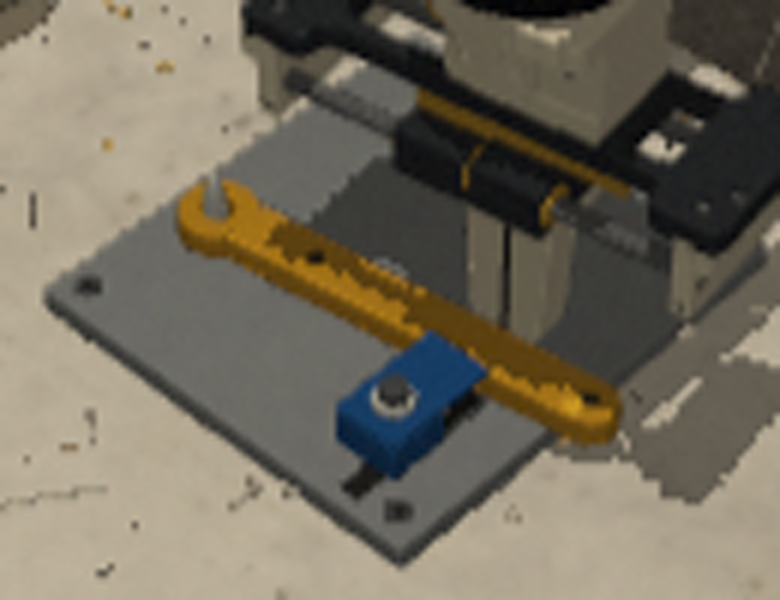

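Request:
jog_arm:
  commands: [1, -0.0001, -0.0005, 0, 0.24, 1, -0.0001, -0.0005, 0, 0.24, 1, -0.0001, -0.0005, 0, 0.24, 1, -0.0001, -0.0005, 0, 0.24]

```text
t: 20.82
tool_pos: [0.5274, 0.0375, 0.016]
orientation: [2.375, -2.057, -0.0]
force: [-0.5, 0.0, 0.9]
opening: 0.0009
```

Request:
jog_arm:
  commands: [1, -0.0001, -0.0005, 0, 0.24, 1, -0.0001, -0.0005, 0, 0.24, 1, -0.0001, -0.0005, 0, 0.24]

```text
t: 21.07
tool_pos: [0.5289, 0.0381, 0.016]
orientation: [2.362, -2.071, -0.0]
force: [-1.8, -0.1, 0.5]
opening: 0.0003
```

Request:
jog_arm:
  commands: [1, -0.0001, -0.0005, 0, 0.24, 1, -0.0001, -0.0005, 0, 0.24]

```text
t: 21.23
tool_pos: [0.5299, 0.0384, 0.016]
orientation: [2.353, -2.081, 0.0]
force: [-0.7, -0.2, 0.1]
opening: 0.0005
```

Request:
jog_arm:
  commands: [1, -0.0001, -0.0005, 0, 0.24, 1, -0.0001, -0.0005, 0, 0.24]

```text
t: 21.4
tool_pos: [0.5308, 0.0387, 0.016]
orientation: [2.344, -2.091, -0.0]
force: [-1.3, -0.6, 1.2]
opening: 0.0004
```

Request:
jog_arm:
  commands: [1, -0.0001, -0.0005, 0, 0.24, 1, 0, -0.0005, 0, 0.24]

```text
t: 21.57
tool_pos: [0.5318, 0.039, 0.016]
orientation: [2.336, -2.101, -0.0]
force: [-1.3, -0.3, 1.2]
opening: 0.0007
```

Request:
jog_arm:
  commands: [1, 0, -0.0005, 0, 0.24, 1, -0.0001, -0.0005, 0, 0.24]

```text
t: 21.73
tool_pos: [0.5328, 0.0391, 0.016]
orientation: [2.327, -2.111, -0.0]
force: [-1.3, 0.2, 0.5]
opening: 0.0005
```

Request:
jog_arm:
  commands: [1, 0, -0.0005, 0, 0.24, 1, -0.0001, -0.0005, 0, 0.24]

```text
t: 21.9
tool_pos: [0.5338, 0.0393, 0.0161]
orientation: [-2.318, 2.12, -0.0]
force: [-1.3, -0.4, 0.1]
opening: 0.0004
```

Request:
jog_arm:
  commands: [1, 0, -0.0005, 0, 0.24, 1, -0.0001, -0.0005, 0, 0.24]

```text
t: 22.07
tool_pos: [0.5344, 0.0394, 0.016]
orientation: [2.309, -2.13, -0.001]
force: [-4.0, -1.6, 4.2]
opening: 0.0001
```

Request:
jog_arm:
  commands: [1, 0, 0, 0, 0, 1, 0, 0, 0, 0]

```text
t: 22.23
tool_pos: [0.5345, 0.0394, 0.016]
orientation: [2.309, -2.129, -0.001]
force: [-5.3, -0.8, 2.3]
opening: 0.0003
```

```bash
python3 - <<'E'
from h import *
go([.548,.04,.016],-88.5);s=robot.read_state();print(s["force"],s["wrist_torque"])
for n in ["wrist","scene"]:
    p=robot.read_camera(n);im=p["img"]
    if n=="scene":
        q=proj(p,[.55,0,.02]); u,v=int(q[0]),int(q[1])
        im=cv2.resize(im[v-50:v+50,u-65:u+65],None,fx=6,fy=6,interpolation=cv2.INTER_CUBIC)
    cv2.imwrite(f"pics/{n}12.png",im)
E
```

```text
tcp [0.5345 0.0394 0.016 ] heading -85.36 tilt [-0.001 -0.    -1.   ] shift xyz [ 0.0005 -0.0135 -0.    ] turn 3.14
[-5.25656347 -0.76863808  2.33624688] [-0.10534976  0.78768857 -0.0234989 ]
```

View pics/wrist12.png

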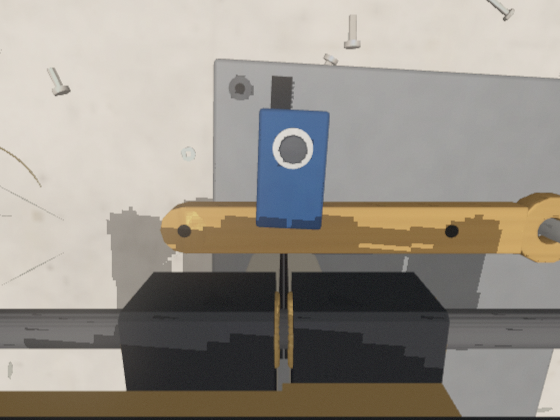

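View pics/scene12.png

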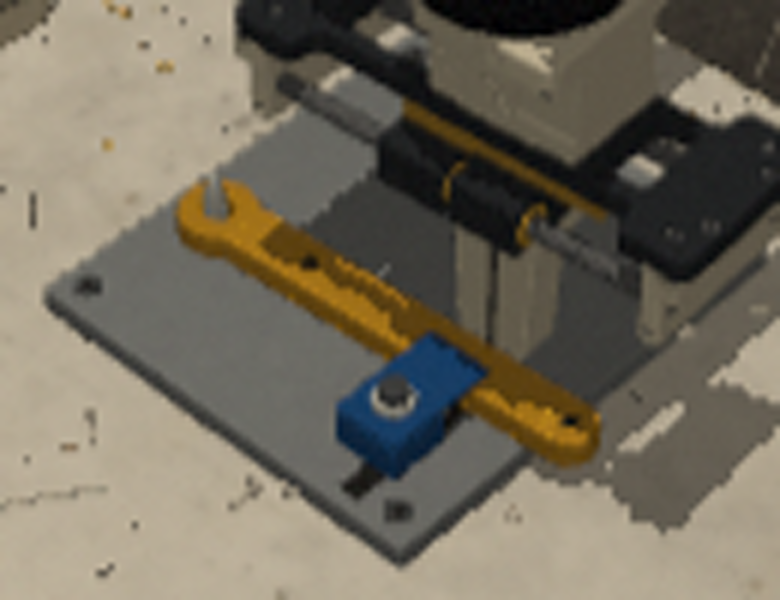

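Request:
jog_arm:
  commands: [1, 0, -0.0003, 0, 0, 1, 0, 0, 0, 0]

```text
t: 22.5
tool_pos: [0.5345, 0.0394, 0.016]
orientation: [2.309, -2.129, -0.001]
force: [-5.4, -1.0, 5.2]
opening: 0.0007
```

Request:
jog_arm:
  commands: [1, 0, -0.0003, 0, 0, 1, 0, 0, 0, 0]

```text
t: 22.67
tool_pos: [0.5345, 0.0395, 0.0159]
orientation: [2.309, -2.129, -0.002]
force: [-7.3, -0.9, 5.4]
opening: 0.0005
```

Request:
jog_arm:
  commands: [1, 0, -0.0003, 0, 0, 1, 0, 0, 0, 0, 1, 0, 0, 0, 0]

```text
t: 22.92
tool_pos: [0.5346, 0.0395, 0.0158]
orientation: [2.308, -2.128, -0.002]
force: [-7.7, -0.0, 6.6]
opening: 0.0001
```

Request:
jog_arm:
  commands: [1, 0, -0.0003, -0.0003, 0, 1, 0, 0, 0, 0, 1, 0, 0, 0, 0]

```text
t: 23.17
tool_pos: [0.5346, 0.0395, 0.0159]
orientation: [2.308, -2.128, -0.003]
force: [-7.8, -1.7, 4.5]
opening: 0.0005
```

Request:
jog_arm:
  commands: [1, 0, -0.0003, -0.0002, 0, 1, 0, 0, 0, 0, 1, 0, 0, 0, 0]

```text
t: 23.42
tool_pos: [0.5346, 0.0395, 0.0159]
orientation: [2.308, -2.128, -0.004]
force: [-8.9, -1.2, 3.3]
opening: 0.0009
```

Magnitude is about 9.5 N; hold just over a second.

Request:
jog_arm:
  commands: [1, 0, -0.0001, 0, 0, 1, 0, 0, 0, 0, 1, 0, 0, 0, 0, 1, 0, 0, 0, 0, 1, 0, 0, 0, 0, 1, 0, 0, 0, 0, 1, 0, 0, 0, 0, 1, 0, 0, 0, 0]

```text
t: 24.08
tool_pos: [0.5346, 0.0395, 0.0159]
orientation: [2.308, -2.128, -0.004]
force: [-9.0, -1.1, 4.4]
opening: -0.0
```

Request:
jog_arm:
  commands: [1, 0, 0, 0, 0, 1, 0, 0, 0, 0, 1, 0, 0, 0, 0, 1, 0, 0, 0, 0, 1, 0, 0, 0, 0, 1, 0, 0, 0, 0]

```text
t: 24.58
tool_pos: [0.5346, 0.0395, 0.0159]
orientation: [2.308, -2.128, -0.004]
force: [-8.6, -0.5, 5.0]
opening: 0.0005
```

Request:
jog_arm:
  commands: [1, 0, 0.0002, 0, 0, 1, 0, 0.0002, 0, 0, 1, 0, 0.0002, 0, 0, 1, 0, 0.0002, 0, 0, 1, 0, 0.0002, 0, 0, 1, 0, 0.0002, 0, 0, 1, 0, 0.0002, 0, 0, 1, 0, 0.0002, 0, 0]

```text
t: 25.25
tool_pos: [0.5345, 0.0395, 0.0163]
orientation: [2.309, -2.129, -0.0]
force: [-3.1, -0.6, -2.2]
opening: 0.0005
```

Request:
jog_arm:
  commands: [1, 0, 0.0002, 0, 0, 1, 0, 0.0002, 0, 0, 1, 0, 0.0002, 0, 0, 1, 0, 0.0002, 0, 0, 1, 0, 0.0002, 0, 0, 1, 0, 0.0002, 0, 0, 1, 0, 0.0002, 0, 0, 1, 0, 0.0002, 0, 0, 1, 0, 0.0005, 0, 0, 1, 0, 0.0005, 0, 0]

```text
t: 26.08
tool_pos: [0.5324, 0.0393, 0.0168]
orientation: [-2.309, 2.129, -0.001]
force: [0.6, -0.2, 0.3]
opening: 0.0002
```

Request:
jog_arm:
  commands: [1, 0, 0.002, 0, 0, 1, 0, 0.003, 0, 0, 1, 0, 0.005, 0, 0, 1, 0, 0.008, 0, 0, 1, 0, 0.01, 0, 0, 1, 0, 0.01, 0, 0, 1, 0, 0.01, 0, 0, 1, 0, 0, 0, 0, 1, 0, 0, 0, 0]

```text
t: 26.83
tool_pos: [0.4837, 0.0354, 0.0165]
orientation: [-2.309, 2.13, -0.0]
force: [0.4, -0.2, 0.7]
opening: 0.0004
```

```bash
python3 - <<'E'
from h import *
go([.548,.04,.016],-88.5);s=robot.read_state();print(s["force"])
for n in ["wrist","scene"]:
    p=robot.read_camera(n);im=p["img"]
    if n=="scene":
        q=proj(p,[.55,0,.02]); u,v=int(q[0]),int(q[1])
        im=cv2.resize(im[v-50:v+50,u-65:u+65],None,fx=6,fy=6,interpolation=cv2.INTER_CUBIC)
    cv2.imwrite(f"pics/{n}13.png",im)
E
```

```text
tcp [0.4837 0.0354 0.0165] heading -85.36 tilt [ 0.  0. -1.] shift xyz [ 0.0006 -0.0644  0.0005] turn 3.14
[ 0.39843267 -0.18975864  0.72216666]
```

View pics/wrist13.png

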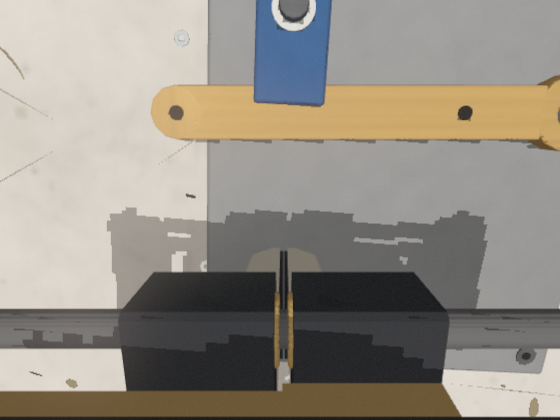

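View pics/scene13.png

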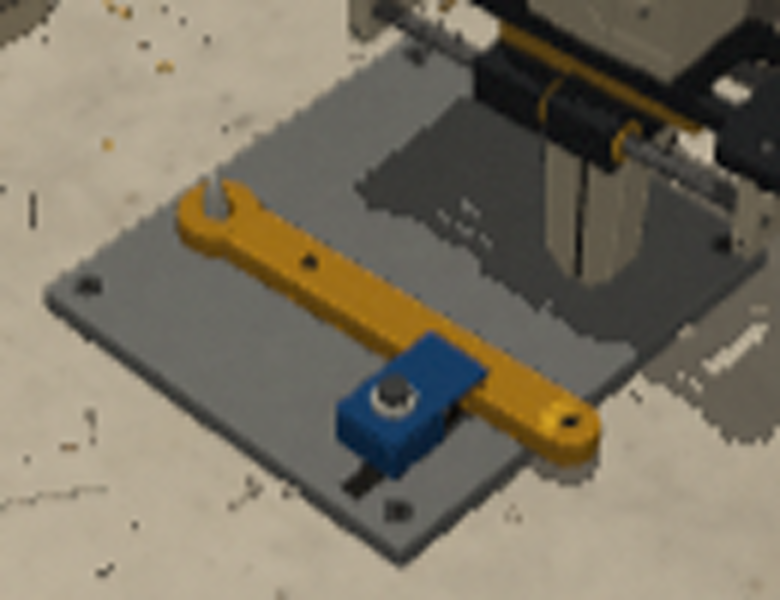

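Request:
jog_arm:
  commands: [1, 0, -0.01, 0, 0, 1, 0, -0.01, 0, 0, 1, 0, -0.01, 0, 0, 1, 0, -0.01, 0, 0, 1, 0, -0.005, 0, 0, 1, 0, -0.003, 0, 0, 1, 0, 0, 0, 0, 1, 0, 0, 0, 0]

```text
t: 27.6
tool_pos: [0.5319, 0.0393, 0.0163]
orientation: [2.309, -2.129, -0.001]
force: [0.6, -1.1, 0.0]
opening: 0.0004
```

Request:
jog_arm:
  commands: [1, 0, -0.0004, 0, 0, 1, 0, -0.0004, 0, 0, 1, 0, -0.0004, 0, 0, 1, 0, 0, 0, 0]

```text
t: 27.93
tool_pos: [0.5333, 0.0394, 0.0166]
orientation: [-2.31, 2.13, -0.0]
force: [0.1, 0.4, 0.3]
opening: 0.0006
```

Request:
jog_arm:
  commands: [1, 0, -0.0004, 0, 0, 1, 0, -0.0004, 0, 0, 1, 0, 0, 0, 0]

```text
t: 28.18
tool_pos: [0.5342, 0.0394, 0.0166]
orientation: [-2.31, 2.13, -0.0]
force: [0.3, 0.1, 0.0]
opening: 0.0004
```

Request:
jog_arm:
  commands: [1, 0, -0.0004, 0, 0, 1, 0, 0, 0, 0]

```text
t: 28.35
tool_pos: [0.5344, 0.0394, 0.0165]
orientation: [2.309, -2.13, -0.0]
force: [-2.1, -0.0, 0.2]
opening: 0.0002
```

Request:
jog_arm:
  commands: [1, 0, -0.0004, 0, 0, 1, 0, 0, 0, 0, 1, 0, 0, 0, 0]

```text
t: 28.6
tool_pos: [0.5344, 0.0395, 0.0164]
orientation: [2.309, -2.129, -0.001]
force: [-4.3, 0.1, 3.7]
opening: 0.0002
```

Request:
jog_arm:
  commands: [1, 0, 0.0001, 0, 0, 1, 0, 0.0001, 0, 0, 1, 0, 0.0001, 0, 0, 1, 0, 0.0001, 0, 0, 1, 0, 0.0001, 0, 0, 1, 0, 0.0001, 0, 0, 1, 0, 0.0001, 0, 0, 1, 0, 0.0001, 0, 0]

```text
t: 29.27
tool_pos: [0.5344, 0.0394, 0.0165]
orientation: [-2.309, 2.129, -0.001]
force: [-0.1, 0.1, 0.6]
opening: 0.0005
```

Request:
jog_arm:
  commands: [1, 0, 0.0001, 0, 0, 1, 0, 0.0001, 0, 0, 1, 0, 0.0001, 0, 0, 1, 0, 0.0001, 0, 0, 1, 0, 0.0001, 0, 0, 1, 0, 0.0001, 0, 0, 1, 0, 0.0003, 0, 0, 1, 0, 0.0005, 0, 0, 1, 0, 0.001, 0, 0, 1, 0, 0.002, 0, 0, 1, 0, 0.005, 0, 0, 1, 0, 0.01, 0, 0, 1, 0, 0.01, 0, 0, 1, 0, 0.01, 0, 0, 1, 0, 0, 0, 0, 1, 0, 0, 0, 0, 1, 0, 0, 0, 0]

```text
t: 30.68
tool_pos: [0.4954, 0.0363, 0.0168]
orientation: [-2.309, 2.129, -0.001]
force: [1.0, -0.8, 0.2]
opening: 0.0005
```

```bash
python3 - <<'E'
from h import *
s=robot.read_state();print(s["t"],s["tool_pos"],s["force"])
a=[]
for n in ["wrist","scene"]:
    p=robot.read_camera(n);im=p["img"]
    if n=="scene":
        q=proj(p,[.55,0,.02]); u,v=int(q[0]),int(q[1])
        im=cv2.resize(im[v-50:v+50,u-65:u+65],None,fx=6,fy=6,interpolation=cv2.INTER_CUBIC)
    cv2.imwrite(f"pics/{n}14.png",im)
E
```

```text
30.6833 [0.49535188 0.03625364 0.01682869] [ 0.97108278 -0.81801281  0.18248847]
```

View pics/scene14.png

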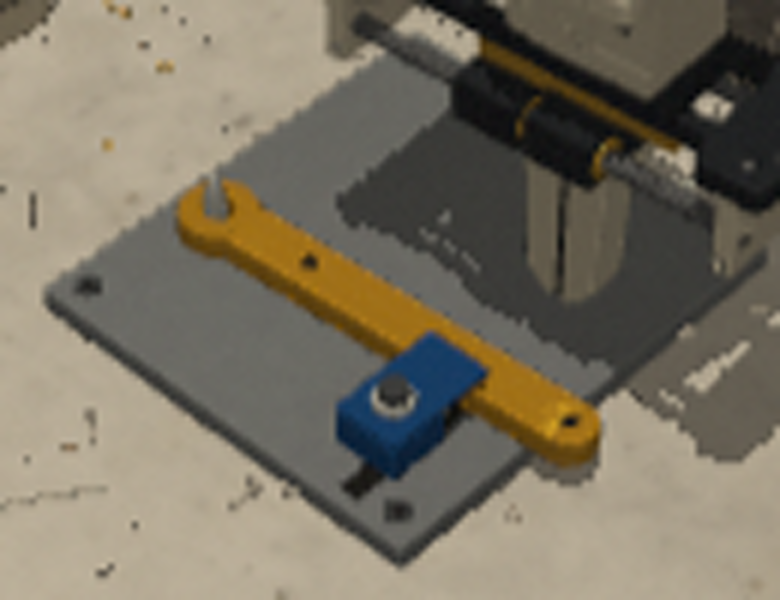

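The scene crop shows the lever flat, its eye on the pin (215,205) and its edge under the blue lip (435,365), unmoved since the press. The fingers are clear. I'm handing in.

```bash
python3 -c "
from plant import robot
print(robot.close_job())"
```

```text
the job is handed in; nothing more can be done
None
```

The lever is on the pin, set against the stop's nose, and the job is handed in at about 31 s of the 72 s allowed. No verdict was reported.

- **Placing:** I set the lever's eye over the pin with the lever flat and about 45 degrees open on the robot's side, then let go. The pictures afterwards showed the pin through the eye and the lever lying flat.
- **Pressing:** With the fingers shut, I pushed the free end round under the lip. The force rose sharply with the tool (TCP) at about x = 0.534 m. I held about 9 N horizontally (10 N in total) for just over a second. The highest total force I read was about 10 N, but readings come only at the end of each move.
- **Unplanned second press:** While I backed off the first time, the wrist showed a 2 N vertical drag, which could have lifted the lever slightly. I pressed again to about 4 N (6 N in total). The contact came at the same spot within about 0.2 mm, and I released more slowly with no noticeable drag.
- **Last checks:** The final picture shows the lever flat, its eye on the pin and its edge under the lip, unmoved since the press, with the fingers clear. I saw no sign of the bystanders being touched, but did not measure their positions at the end.
- **Not confirmed:** I could not measure whether the lever still presses on the nose with the required 0.02 N after release; I infer it from the second press.

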